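# Free the sprung jaw, draw it out to the setting mark and keep it open

## Task

Open the small spring-jaw fixture so that a workmate can lift out the wooden blank it holds: turn the wing knob clockwise as far as it goes to free the jaw, then pull the jaw back by its upright handle until the pointer at the end of the jaw is level with the nose of the rider on the side rail. The jaw springs shut if let go, so finish still gripping the handle and holding the jaw at that mark. Leave the blank lying in its seat and the loose things round the fixture where they are.

Things in the scene. Friction and masses are not known exactly. Their poses are not given: they have to be found in the camera images.
- jig: the fixed spring-jaw fixture, plywood base 220 x 180 x 12 mm. Origin at bench height near the base's middle; x away from the robot (turned up to 0.25 rad), y left, z up. The jaw slides along x and is pulled in -x, towards the robot. Front block (44 mm high) at x = -97 mm, fence at x = 94 mm, two spring struts (39 mm high) between, side rail along the left edge, wing knob near the right edge
- jaw_handle (a point): grip point of the jaw's upright wooden handle, a rounded tab 14 mm thick (fixture's x), 36 mm wide (y), top 78 mm above the bench; this point is on its middle plane, 12 mm below its top. Moves with the jaw; axes as the fixture's. The metal round its foot ends 33 mm above the bench; the jaw plate (110 mm wide, top 38 mm above the bench) begins 30 mm behind it (+x)
- jaw_pointer (a point): tip of the pointed steel pointer at the left end of the jaw plate, 34 mm above the bench; moves with the jaw. Its x in the fixture's axes is to equal that of rider_mark
- rider_mark (a point): tip of the pointed nose of the dark steel setting rider, which is clamped on the side rail (fixed, 18 mm long, top 49 mm above the bench); it points at the jaw, 34 mm above the bench, 2 mm beside the path of the pointer. Axes as the fixture's
- jaw (a joint): opening of the jaw in m: about 0 when shut on the blank, grows as it is pulled along the fixture's -x, at most 0.064. A spring pulls it shut with about 4.5 N at 0 and 10 N at 0.060. While the knob is locked the jaw comes only about 10 mm
- lock_knob (a joint): angle of the wing knob in rad: 0 at its locked stop, grows clockwise seen from above, 1.4 at its open stop; a little friction (0.06 N m), stays where it is left. Starts at 0 to 0.15
- knob_wing (a point): grip point of the black wing knob on its upright spindle: on the axis, 98 mm above the bench. The wing is 46 mm long, 14 mm thick, from 81 to 113 mm above the bench. Its x axis runs along the wing and turns with it, y across its thickness, z up; a lobe under it near the base points along +x and blocks an ear of the jaw when locked
- work_blank_center (a point): centre of the rounded hardwood blank (52 x 150 x 18 mm, long side along the fixture's y) that lies in the fixture between jaw and fence; to stay there
- tape_center (a point): centre of the loose tape measure (64 x 103 x 36 mm) to the right of the fixture; not to be moved
- cork_center (a point): centre of the loose cork sanding block (65 x 110 x 29 mm) to the left of the fixture; not to be moved
- spare_blank_center (a point): centre of a loose rounded hardwood blank (52 x 150 x 18 mm) on the bench in front of the fixture; not to be moved

How it is judged:
By the outcome, as a careful person would: the job done as asked, in the order asked, and still so for the second after the job is handed in, while the arm keeps its last pose, push and grip.
It also fails if it takes over 42 s, if anything falls off the work surface, if the arm or the gripper's body presses on something with over 40 N, if the wrist force passes 120 N, or if a joint passes its speed limit or range.

## Robot

A 6-joint arm with a two-finger parallel gripper is mounted at the origin on a cart in front of the work surface, level with it; the furniture and walls round the work are solid. World frame = base frame: x ahead of the robot, y to its left, z up, the work surface at z = 0. Lengths are in m, angles in rad, forces in N, time in s.
With the tool pointing down it reaches from about 0.375 to 0.975 m from the base axis. Payload 3.8 kg.
Tool frame: the origin (TCP) lies midway between the tips of the shut fingers; the grasp point (between the pads) lies 19 mm behind it; x points along the fingers, y is the direction in which the jaws open and shut, and the axes are right-handed (so a half turn about x gives the same grasp; the last joint's range is limited). The gripper opens to 88 mm and grips with 3 to 60 N. Pads are 18 mm wide; open, the fingers measure 123 mm over their backs; the gripper's body (75 mm by 187 mm) begins 45 mm behind the grasp point.
Start: joints at [-1.281, 0.264, 1.604, -0, 1.274, -0.037], TCP at [0.217, -0.639, 0.204] pointing down, gripper open.
Joint ranges: [-2.63, 2.63], [-0.94, 2.18], [0.31, 2.57], [-1.31, 4.45], [0, 2.66], [-2.55, 2.55]. Speed limits (rad/s): [2.57, 2.57, 3.14, 3.14, 3.14, 3.14].

## Interface

Orientations are given as a rotation vector (axis times angle).
In Python, from cell import manip, inverse_kinematics, cams, order gives the robot as it stands. Calls block until the motion is done:
- manip.move_pose(position, orientation): joint-space move of the TCP to a pose.
- manip.move_linear(position, rate=0.15, rot=None): straight line of the TCP; rot=None keeps the orientation; rate is the mean speed in m/s.
- manip.set_joints(angles): joint-space move.
- manip.set_gripper(opening, force=None): finger opening in m; force is the grip in N (None keeps the last); returns when the fingers have stopped.
- manip.dwell(seconds).
- inverse_kinematics(position, orientation): joint angles nearest the present ones, or None.
- manip.state(): the state.
- cams.capture(name): name is "side" or "top"; returns a dict with "image" (480x640x3 uint8, blue, green, red), "z_map" (480x640 float32, m along the optical axis (not along the pixel's ray), 0 where there is no reading), "intrinsics" (3x3 intrinsics, pixels), "position" and "orientation" of the camera in the world. Camera axes: x right, y down, z forward; pixel columns grow to the right and rows downward; lengths in m; the calibration is good to about 2 mm. A picture is of the moment at which its call begins.
A pose or a line that the arm cannot do raises manip.IKError and nothing moves.
- order.close_job(): hands the job in, once; it reports no verdict.
The state is a dict: "clock": time; "joint_pos": joint angles; "joint_velocities": joint speeds; "tau": joint torques, N m; "tool_pos": TCP position; "tcp_rot": TCP orientation; "contact_force": force on the tool from outside, world axes, zero at the start; "moment": the same for the moment, N m; "gripper_width": finger opening in m.
Only numpy, scipy, OpenCV 4.12 (cv2) and the standard library are available. Lean on these libraries where they do the work, as an engineer would, in place of code of your own. Each camera call takes 0.05 s, during which the arm holds its last target. There are 200 camera calls.

## Working session

There is one attempt and no reset: what is moved stays moved. The work goes in short steps, each a Python script; the robot and the scene stay as the last script left them, time stands still between calls to the robot, and variables do not carry over. Pictures are saved under pics/ and viewed, about 8 in all and at most 12, crops included, and the job is handed in when it is done.

```bash
ls; mkdir -p pics
cat > h.py <<'E'
import numpy as np, cv2
from scipy.spatial.transform import Rotation as R
from cell import manip, inverse_kinematics, cams, order
def cap(n):
    d=cams.capture(n); np.savez('pics/%s.npz'%n,**d); return d
def load(n): return dict(np.load('pics/%s.npz'%n))
def Rm(d):
    o=np.array(d['orientation'],float); return o if o.shape==(3,3) else R.from_rotvec(o).as_matrix()
def cloud(d):
    K=d['intrinsics'];z=d['z_map'];v,u=np.mgrid[:480,:640]
    P=np.stack([(u-K[0,2])/K[0,0]*z,(v-K[1,2])/K[1,1]*z,z],-1)
    return P@Rm(d).T+d['position']
def ray(d,u,v,h):   # intersect pixel ray with plane z=h
    K=d['intrinsics'];r=Rm(d)@np.array([(u-K[0,2])/K[0,0],(v-K[1,2])/K[1,1],1])
    p=np.array(d['position']);return p+r*(h-p[2])/r[2]
def proj(d,P):
    K=d['intrinsics'];q=(np.asarray(P)-d['position'])@Rm(d);return (q@K.T)[...,:2]/q[...,2:]
E
python3 - <<'E'
from h import *
for n in('top','side'):
    d=cap(n); cv2.imwrite(f'pics/{n}0.png',d['image']); print(n,d['position'],d['orientation'],d['intrinsics'][0])
s=manip.state();print(s)
E
```

```text
pics
top [ 0.49715237 -0.03250142  0.94368421] [-2.18863927  2.19842331 -0.01495096] [475.23847377   0.         317.26405678]
side [0.03710265 0.76902669 0.45514303] [-0.700468    2.28309699 -1.54067577] [583.67282895   0.         324.66044173]
{'clock': 0.1, 'joint_pos': array([-1.28088743e+00,  2.64694856e-01,  1.60525117e+00,  3.37578968e-06,
        1.27371096e+00, -3.69315919e-02]), 'joint_velocities': array([-4.98947300e-05, -1.91980188e-03, -2.90201025e-03, -1.14986243e-03,
       -1.26907844e-03,  1.59959389e-03]), 'tau': array([-2.06633749e-04, -5.03619719e+01, -3.58071184e+01,  7.30599021e-02,
        2.33023072e-02, -4.48087110e-05]), 'tool_pos': array([ 0.21648179, -0.63857702,  0.20279369]), 'tcp_rot': array([ 2.04512114,  0.33938746, -2.04565435]), 'contact_force': array([-0.37063194, -0.29725324, -0.42979461]), 'moment': array([ 0.00160863,  0.01250537, -0.02148194]), 'gripper_width': 0.08831750337289444}
```

View pics/top0.png

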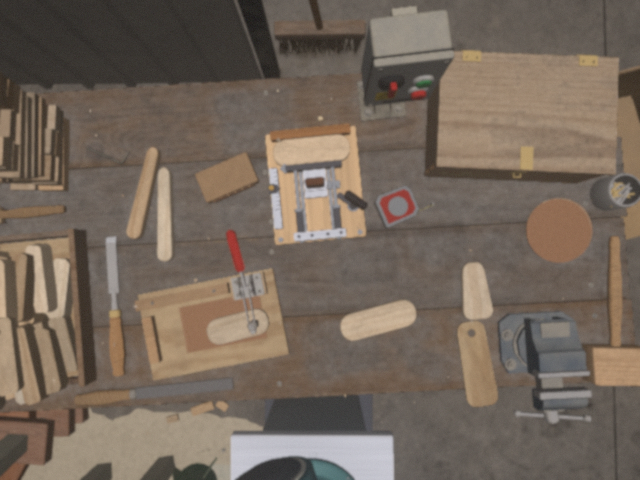

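View pics/side0.png

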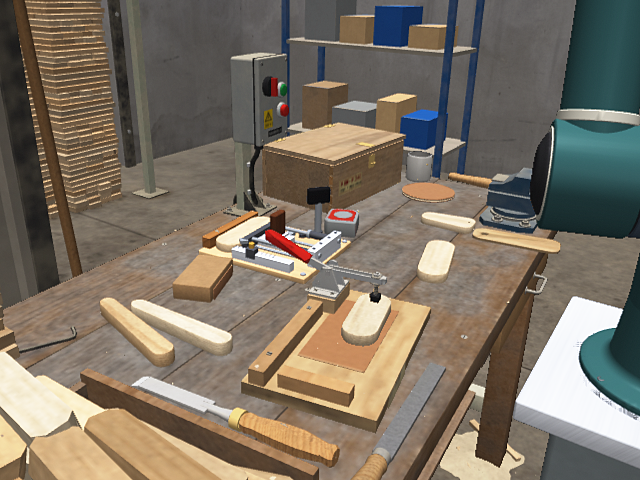

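The fixture is at about (315,185) in the top view and (290,245) in the side view; a red toggle-clamp handle on another jig stands in front of it. I'll enlarge both.

Run:
```python
from h import *
t=load('top');s=load('side')
cv2.imwrite('pics/top1.png',cv2.resize(t['image'][118:252,255:415],None,fx=5,fy=4.47,interpolation=cv2.INTER_CUBIC)[:600] if 0 else cv2.resize(t['image'][118:248,255:415],None,fx=4.6,fy=4.6,interpolation=cv2.INTER_CUBIC))
cv2.imwrite('pics/side1.png',cv2.resize(s['image'][175:285,195:365],None,fx=4.7,fy=4.7,interpolation=cv2.INTER_CUBIC))
```

```text
(no output)
```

View pics/top1.png

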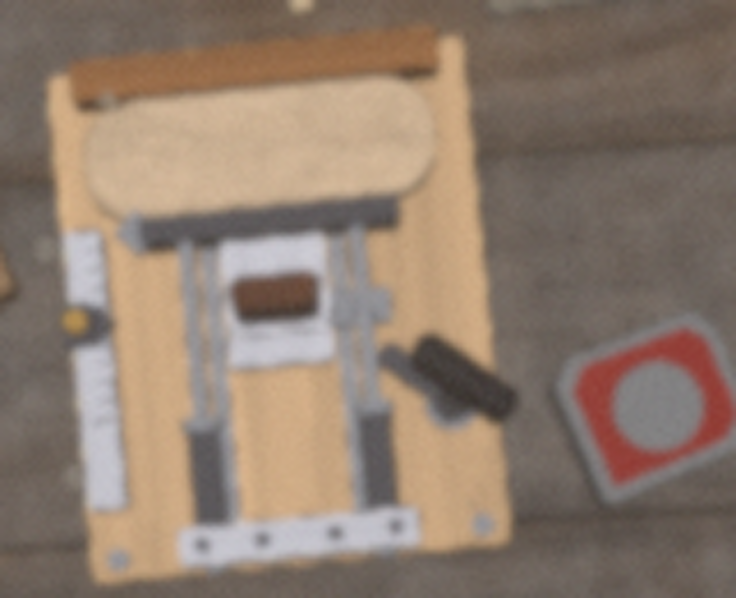

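View pics/side1.png

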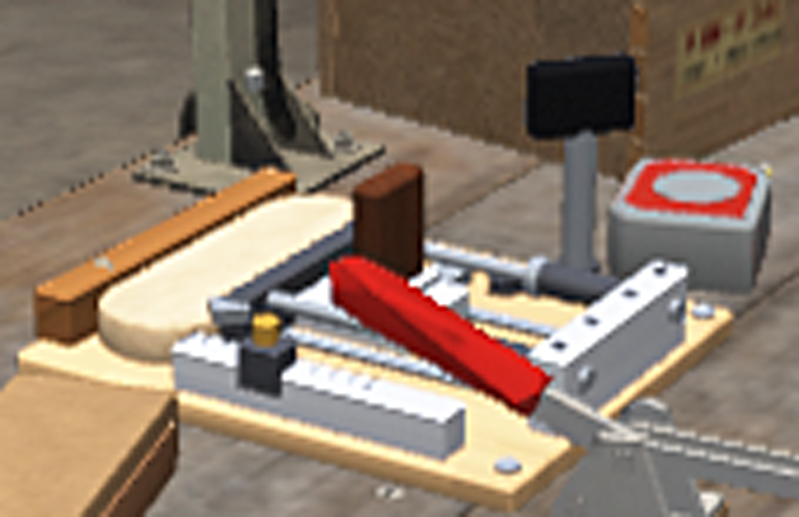

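Top crop: handle top centre (275,297), wing centre (465,377) with ends about (425,350) and (505,405), pointer tip (122,230), rider nose (110,325), base corners (50,75), (465,38), (510,545), (98,582). The side crop shows the black wing at (580,97) and the handle at (390,215).

```bash
cat >> h.py <<'E'
def tc(u,v): return 255-.4+u/4.6,118-.4+v/4.6
def sc(u,v): return 195-.4+u/4.7,175-.4+v/4.7
def down(a): c,s=np.cos(a),np.sin(a); return R.from_matrix(np.array([[0,c,s],[0,s,-c],[-1,0,0]])).as_rotvec()
E
python3 - <<'E'
from h import *
np.set_printoptions(precision=4,suppress=True)
t=load('top');s=load('side')
c=[ray(t,*tc(*p),.012) for p in((50,75),(465,38),(510,545),(98,582))]
for p in c:print(p)
print('size',[np.linalg.norm(c[i]-c[(i+1)%4]) for i in range(4)])
ex=(c[0]+c[1]-c[2]-c[3]);yaw=np.arctan2(ex[1],ex[0]);ey=(c[0]+c[3]-c[1]-c[2]);print('yaw',yaw,np.arctan2(-ey[0],ey[1]),'centre',sum(c)/4)
h=ray(t,*tc(275,297),.078);w=ray(t,*tc(465,377),.113);p=ray(t,*tc(122,230),.034);r=ray(t,*tc(110,325),.034)
w1,w2=ray(t,*tc(425,350),.113),ray(t,*tc(505,405),.113)
print('handle',h,'wing',w,'wing yaw',np.arctan2(*(w1-w2)[1::-1]),'len',np.linalg.norm(w1-w2))
X=np.array([np.cos(yaw),np.sin(yaw),0]);print('ptr',p,'rider',r,'pull',(p-r)@X,'lat',(p-r)@[-X[1],X[0],0])
print('lobe yaw',np.arctan2(*(ray(t,*tc(385,352),.02)-ray(t,*tc(450,405),.02))[1::-1]))
# depth checks
for n,d in(('top',t),('side',s)):
    P=cloud(d)
    for nm,q in(('handle',h),('wing',w)):
        m=(np.hypot(P[...,0]-q[0],P[...,1]-q[1])<.035)&(P[...,2]>(.055 if nm=='handle' else .083))&(P[...,2]<.13)&(d['z_map']>0)
        Q=P[m];print(n,nm,m.sum(),Q.min(0),Q.max(0),np.median(Q,0))
    m=(P[...,0]>.4)&(P[...,0]<1.0)&(abs(P[...,1])<.3)&(P[...,2]>.1)&(d['z_map']>0); 
    if m.any(): print('tall',P[m].min(0),P[m].max(0))
# project estimates into side crop
for q in(h,w,p,r): print((proj(s,q)-[194.6,174.6])*4.7)
E
```

```text
[0.7426 0.0889 0.012 ]
[ 0.7569 -0.0898  0.012 ]
[ 0.5389 -0.1074  0.012 ]
[0.524  0.0684 0.012 ]
size [np.float64(0.17923194346558746), np.float64(0.21872572819621405), np.float64(0.1764321009640269), np.float64(0.21960558807744468)]
yaw 0.08708017831606846 0.08229702618587331 centre [ 0.6406 -0.01    0.012 ]
handle [ 0.6352 -0.0095  0.078 ] wing [ 0.5985 -0.0827  0.113 ] wing yaw 0.9593750954135033 len 0.03697094044633984
ptr [0.671  0.0558 0.034 ] rider [0.631  0.0609 0.034 ] pull 0.039389842361093476 lat -0.00855112155500307
lobe yaw 0.8780184559535671
top handle 175 [ 0.6293 -0.0271  0.0555] [0.6455 0.0078 0.0828] [ 0.6354 -0.0089  0.0773]
top wing 234 [ 0.5822 -0.1027  0.0843] [ 0.6138 -0.0628  0.117 ] [ 0.5977 -0.0831  0.1122]
tall [ 0.4863 -0.3     0.1   ] [0.8594 0.1454 0.3324]
side handle 215 [ 0.6276 -0.0259  0.0553] [0.6433 0.0111 0.0785] [ 0.6316 -0.0008  0.0686]
side wing 388 [ 0.58   -0.1021  0.0831] [ 0.6156 -0.0598  0.1138] [ 0.5952 -0.0778  0.0994]
tall [ 0.4937 -0.3     0.1   ] [0.8543 0.1483 0.329 ]
[392.5912 174.9426]
[580.8159  57.8602]
[211.9067 313.5999]
[285.9052 344.2519]
```

Sizes check out (179×219 mm base; heights agree). Refine the wing, then plan the knob grasp.

Run:
```python
from h import *
np.set_printoptions(precision=4,suppress=True)
for n in('top','side'):
    d=load(n);P=cloud(d);m=(np.hypot(P[...,0]-.5985,P[...,1]+.0827)<.04)&(P[...,2]>(.100 if n=='top' else .083))&(P[...,2]<.125)
    Q=P[m][:,:2].astype(np.float32);print(n,cv2.minAreaRect(Q*1000)); e=np.linalg.svd(Q-Q.mean(0),full_matrices=False)[2][0];print(Q.mean(0),np.arctan2(e[1],e[0])%np.pi)
    m=(P[...,0]>.4)&(P[...,0]<.72)&(P[...,1]>-.2)&(P[...,1]<.3)&(P[...,2]>.085)&(np.hypot(P[...,0]-.5985,P[...,1]+.0827)>.04);print('tall',P[m].min(0),P[m].max(0),np.median(P[m],0))
for a in(.93-np.pi/2,.93+np.pi/2):
    for k in(0,-.7,-1.45):
        q=inverse_kinematics([.598,-.082,.25],down(a+k));print(a,k,q)
for a in(.085,.085+np.pi):print(inverse_kinematics([.635,-.0095,.049],down(a)))
```

```text
top ((598.9395141601562, -83.38731384277344), (44.739463806152344, 14.403602600097656), 54.20615768432617)
[ 0.5981 -0.083 ] 0.953079
tall [ 0.4446 -0.0325  0.0851] [0.5464 0.1454 0.9437] [ 0.4972 -0.0325  0.9437]
side ((596.0303955078125, -80.23167419433594), (46.41123580932617, 17.028400421142578), 50.72835922241211)
[ 0.5952 -0.0775] 0.9282283
tall [0.4669 0.1207 0.0851] [0.5445 0.1483 0.1184] [0.5083 0.1383 0.1   ]
-0.6407963267948965 0 [-0.1775  0.1046  1.7063  0.      1.3307  0.4633]
-0.6407963267948965 -0.7 [-0.1775  0.1046  1.7063  0.      1.3307  1.1633]
-0.6407963267948965 -1.45 [-0.1775  0.1046  1.7063  0.      1.3307  1.9133]
2.5007963267948967 0 None
2.5007963267948967 -0.7 [-0.1775  0.1046  1.7063 -0.      1.3307 -1.9783]
2.5007963267948967 -1.45 [-0.1775  0.1046  1.7063  0.      1.3307 -1.2283]
[-0.0542  0.3238  1.8307 -0.      0.9871 -0.1392]
None
```

Run:
```python
from h import *
np.set_printoptions(precision=3,suppress=True)
def st(l):
    s=manip.state();print(l,round(s['clock'],2),s['tool_pos'],s['contact_force'],s['moment'],'w',round(s['gripper_width'],4),'j6',round(s['joint_pos'][5],3))
a=.945-np.pi/2;w=[.598,-.0825]
manip.move_pose([*w,.25],down(a));st('above')
manip.set_gripper(.05,25)
manip.move_linear([*w,.081],rate=.12);st('at')
manip.set_gripper(0,25);st('grip')
for k in(.4,.8,1.15,1.22,1.29,1.36,1.42,1.48):
    manip.move_pose([*w,.081],down(a-k));st(k)
    if abs(manip.state()['moment'][2])>.8: break
```

```text
above 2.51 [ 0.598 -0.083  0.25 ] [-0.752  0.856 -0.54 ] [-0.022 -0.05   0.024] w 0.0881 j6 0.447
at 4.78 [ 0.599 -0.083  0.082] [-0.717 -0.505  0.56 ] [-0.074 -0.041  0.059] w 0.0502 j6 0.447
grip 5.6 [ 0.598 -0.083  0.081] [-0.307  0.822 -0.446] [-0.016 -0.007 -0.032] w 0.0005 j6 0.447
0.4 6.07 [ 0.598 -0.083  0.081] [-0.966  0.698 -0.357] [-0.007 -0.007  0.052] w 0.0006 j6 0.844
0.8 6.53 [ 0.598 -0.082  0.081] [ 0.086 -0.865 -0.356] [ 0.004 -0.029 -0.028] w 0.0007 j6 1.243
1.15 6.96 [ 0.598 -0.082  0.081] [-1.272 -0.257  0.024] [ 0.061 -0.003  0.021] w 0.0002 j6 1.592
1.22 7.21 [ 0.598 -0.082  0.081] [-0.099  0.437  0.212] [ 0.07   0.006 -0.009] w 0.0006 j6 1.663
1.29 7.46 [ 0.598 -0.082  0.081] [ 0.462  0.18  -1.053] [ 0.044 -0.011 -0.007] w 0.0007 j6 1.734
1.36 7.71 [ 0.598 -0.082  0.081] [0.399 0.079 0.127] [ 0.08  -0.028 -0.027] w 0.0007 j6 1.804
1.42 7.96 [ 0.598 -0.083  0.081] [ 1.43  -0.088 -0.019] [ 0.083  0.048 -0.015] w 0.0008 j6 1.864
1.48 8.21 [ 0.598 -0.083  0.081] [-0.153 -0.008  0.115] [ 0.069  0.01  -0.006] w 0.0001 j6 1.924
```

The fingers closed fully, so nothing was held. Look before moving.

Run:
```python
from h import *
t=cap('top');s=cap('side')
A=cv2.resize(t['image'][118:248,255:415],(400,325),interpolation=cv2.INTER_CUBIC)
B=cv2.resize(s['image'][135:265,215:375],(400,325),interpolation=cv2.INTER_CUBIC)
cv2.imwrite('pics/c2.png',np.hstack([A,B]))
print(proj(s,manip.state()['tool_pos']),proj(t,manip.state()['tool_pos']))
```

```text
[317.99352914 203.34622866] [354.53146233 201.97011158]
```

View pics/c2.png

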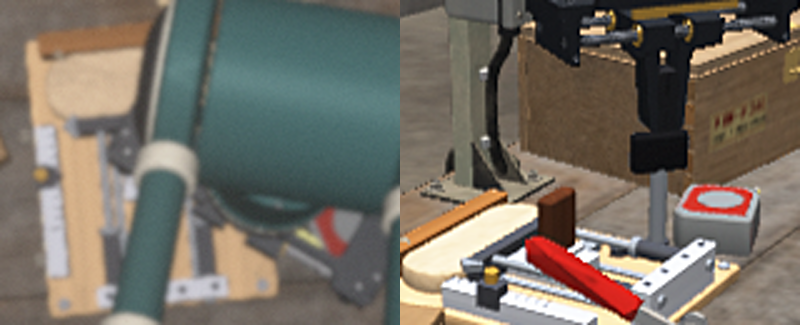

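The wing at crop (660,152) is unturned, and the finger tips seem to end at or behind its top (660,130). Depth will say which.

Run:
```python
from h import *
np.set_printoptions(precision=4,suppress=True)
s=load('side');P=cloud(s)
for v in range(160,208,3): print(v,P[v,318],s['image'][v,318],P[v,312],P[v,324])
m=(abs(P[...,0]-.598)<.06)&(abs(P[...,1]+.08)<.06)&(P[...,2]>.083)&(P[...,2]<.111);m[:188]=0
Q=P[m][:,:2].astype(np.float32);print(cv2.minAreaRect(Q*1000),Q.mean(0))
print(manip.state()['tool_pos'],R.from_rotvec(manip.state()['tcp_rot']).as_matrix())
```

```text
160 [ 0.592  -0.0705  0.168 ] [20 13 10] [ 0.5995 -0.0625  0.1685] [ 0.5883 -0.0843  0.1656]
163 [ 0.5903 -0.068   0.1634] [33 29 29] [ 0.5986 -0.0612  0.1635] [ 0.5884 -0.0848  0.1599]
166 [ 0.5926 -0.0717  0.1566] [28 25 25] [ 0.6016 -0.0659  0.1563] [ 0.5867 -0.0825  0.1551]
169 [ 0.5927 -0.072   0.1509] [23 22 22] [ 0.6    -0.0636  0.1515] [ 0.5868 -0.0829  0.1494]
172 [ 0.5941 -0.0744  0.1444] [23 21 21] [ 0.6023 -0.0672  0.1446] [ 0.5866 -0.0827  0.1438]
175 [ 0.5933 -0.0734  0.1392] [24 22 21] [ 0.602  -0.067   0.1391] [ 0.5858 -0.0817  0.1385]
178 [ 0.5919 -0.0715  0.1343] [24 23 20] [ 0.6029 -0.0684  0.1329] [ 0.5845 -0.08    0.1335]
181 [ 0.5912 -0.0707  0.1289] [25 24 22] [ 0.6025 -0.068   0.1274] [ 0.587  -0.0841  0.1263]
184 [ 0.5922 -0.0724  0.1226] [24 22 21] [ 0.6048 -0.0716  0.1203] [ 0.5859 -0.0827  0.1211]
187 [ 0.5922 -0.0726  0.1168] [25 23 22] [ 0.7093 -0.2266  0.0517] [ 0.5862 -0.0834  0.1151]
190 [ 0.5958 -0.0782  0.1088] [23 19 20] [ 0.6032 -0.0695  0.1096] [ 0.5885 -0.0871  0.1079]
193 [ 0.5941 -0.0758  0.104 ] [17 13 14] [ 0.6033 -0.0698  0.1037] [ 0.5873 -0.0855  0.1027]
196 [ 0.5936 -0.0753  0.0984] [16 14 16] [ 0.6031 -0.0697  0.098 ] [ 0.5879 -0.0868  0.0964]
199 [ 0.5949 -0.0775  0.0916] [16 16 15] [ 0.6023 -0.0687  0.0926] [ 0.5875 -0.0863  0.0907]
202 [ 0.5939 -0.0762  0.0864] [24 22 22] [ 0.6002 -0.0657  0.0881] [ 0.5873 -0.0864  0.0848]
205 [ 0.5964 -0.0802  0.0787] [118 113 108] [ 0.7086 -0.2266  0.0103] [ 0.6748 -0.2228  0.019 ]
((594.4243774414062, -78.87788391113281), (46.87321472167969, 13.263213157653809), 49.196571350097656) [ 0.595  -0.0774]
[ 0.598  -0.0825  0.081 ] [[-0.     -0.5079 -0.8614]
 [ 0.     -0.8614  0.5079]
 [-1.     -0.      0.    ]]
```

The fingers end at z ≈ 0.115 and the body at ≈ 0.18, although the reported TCP is 0.081, so the true tool is about 33 mm higher than reported. I'll lift and measure the offset clear of the wing, at two yaws.

Run:
```python
from h import *
np.set_printoptions(precision=4,suppress=True)
im=[]
for i,a in enumerate((.085,.085+np.pi/2)):
    if i==0: manip.move_linear([.598,-.0825,.16])
    manip.move_pose([.598,-.0825,.16],down(a))
    manip.dwell(.2)
    s=cap('side');P=cloud(s);T=manip.state()['tool_pos'];print('tcp',T,'proj',proj(s,T),'proj+33',proj(s,T+[0,0,.033]))
    m=(abs(P[...,0]-.598)<.05)&(abs(P[...,1]+.0825)<.05)&(P[...,2]>.13)&(P[...,2]<.3)
    Q=P[m];print('zmin',np.sort(Q[:,2])[:10])
    z0=np.percentile(Q[:,2],1)
    for lo in(0,.01,.02,.03):
        q=Q[(Q[:,2]>=z0+lo)&(Q[:,2]<z0+lo+.01)];print(lo,len(q),q.min(0),q.max(0),np.median(q,0))
    im.append(cv2.resize(s['image'][70:220,240:400],(400,375),interpolation=cv2.INTER_CUBIC))
cv2.imwrite('pics/c3.png',np.hstack(im))
```

```text
tcp [ 0.598  -0.0825  0.16  ] proj [318.8679 162.2773] proj+33 [319.2447 144.4296]
zmin [0.1938 0.1939 0.1943 0.1944 0.1947 0.1948 0.1949 0.1952 0.1952 0.1954]
0 98 [ 0.5804 -0.0931  0.1969] [ 0.6092 -0.0691  0.2068] [ 0.5908 -0.0733  0.2019]
0.01 117 [ 0.5795 -0.0939  0.2069] [ 0.6114 -0.0666  0.2168] [ 0.5916 -0.073   0.2122]
0.02 113 [ 0.5783 -0.0932  0.217 ] [ 0.6111 -0.0681  0.2268] [ 0.5916 -0.0736  0.2219]
0.03 126 [ 0.5775 -0.0929  0.2269] [ 0.6123 -0.0689  0.2367] [ 0.5904 -0.0734  0.2318]
tcp [ 0.598  -0.0825  0.16  ] proj [318.8639 162.295 ] proj+33 [319.2406 144.4475]
zmin [0.1944 0.1947 0.1947 0.1947 0.1948 0.1951 0.1954 0.1955 0.1955 0.1958]
0 90 [ 0.5839 -0.0948  0.1964] [ 0.6065 -0.0655  0.2064] [ 0.5885 -0.0699  0.2016]
0.01 103 [ 0.5836 -0.0984  0.2065] [ 0.6061 -0.0629  0.2163] [ 0.5893 -0.0686  0.2118]
0.02 103 [ 0.5832 -0.1012  0.2164] [ 0.6059 -0.0628  0.2261] [ 0.5887 -0.069   0.2214]
0.03 107 [ 0.5825 -0.0981  0.2266] [ 0.6052 -0.0623  0.2364] [ 0.5887 -0.0672  0.2313]
```

View pics/c3.png

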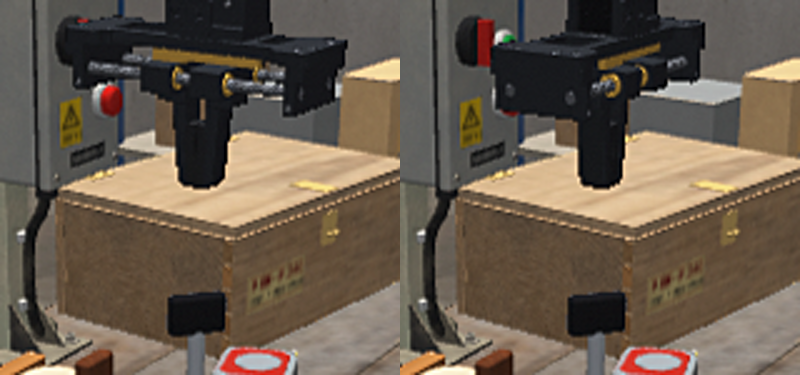

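In both yaws (tips at crop (200,185) and (600,185)) the tips are 34 mm above the reported TCP, while x and y agree with the wing to within about 2 mm. From here I command z = wanted − 0.034 and check the grip before turning.

```bash
cat >> h.py <<'E'
DZ=.034
def st(l):
    s=manip.state();print(l,round(s['clock'],2),s['tool_pos'],s['contact_force'],s['moment'],'w',round(s['gripper_width'],4),'j6',round(s['joint_pos'][5],3));return s
E
python3 - <<'E'
from h import *
np.set_printoptions(precision=3,suppress=True)
a=.935-np.pi/2;w=[.598,-.082]
manip.set_gripper(.05,25)
manip.move_pose([*w,.15],down(a));st('above')
z=.150
while z>.050:
    z=max(z-.034,.049); manip.move_linear([*w,z],rate=.1); s=st('down')
    if abs(s['contact_force'][2])>6: raise SystemExit('contact')
manip.set_gripper(0,25);s=st('grip')
if not .010<s['gripper_width']<.02: raise SystemExit('no grip')
for k in(.35,.7,1.05,1.15,1.22,1.29,1.36,1.42,1.47):
    manip.move_pose([*w,.049],down(a-k));s=st(k)
    if abs(s['moment'][2])>.7: break
E
```

```text
above 15.6 [ 0.598 -0.082  0.15 ] [ 0.096 -0.362 -0.501] [-0.016 -0.064  0.014] w 0.0501 j6 0.458
down 16.09 [ 0.597 -0.082  0.115] [ 1.219  0.306 -0.479] [-0.083 -0.023  0.008] w 0.0499 j6 0.458
down 16.58 [ 0.598 -0.082  0.082] [ 0.671 -0.085  0.343] [-0.017 -0.079 -0.015] w 0.0503 j6 0.458
down 17.07 [ 0.598 -0.082  0.049] [-0.422  1.053 -0.488] [-0.032  0.027  0.017] w 0.0497 j6 0.458
grip 17.7 [ 0.6   -0.083  0.05 ] [ 4.638 -4.714 -3.973] [-0.503 -0.641  0.112] w 0.0142 j6 0.458
0.35 18.12 [ 0.6   -0.083  0.05 ] [ 3.943 -4.249 -2.397] [-0.499 -0.602 -0.079] w 0.014 j6 0.809
0.7 18.55 [ 0.6   -0.083  0.05 ] [ 4.499 -3.993 -2.956] [-0.466 -0.528 -0.05 ] w 0.014 j6 1.159
1.05 18.98 [ 0.6   -0.083  0.05 ] [ 4.968 -4.239 -2.311] [-0.453 -0.56  -0.103] w 0.0136 j6 1.509
1.15 19.23 [ 0.6   -0.083  0.05 ] [ 4.248 -3.776 -2.731] [-0.487 -0.561 -0.062] w 0.0139 j6 1.609
1.22 19.48 [ 0.6   -0.083  0.05 ] [ 4.796 -3.616 -3.241] [-0.433 -0.615 -0.048] w 0.0139 j6 1.679
1.29 19.73 [ 0.6   -0.083  0.05 ] [ 3.733 -3.442 -2.333] [-0.447 -0.569  0.048] w 0.0135 j6 1.748
1.36 19.98 [ 0.6   -0.083  0.05 ] [ 4.06  -4.239 -1.24 ] [-0.569 -0.595  0.447] w 0.0143 j6 1.816
1.42 20.23 [ 0.6   -0.083  0.05 ] [ 4.25  -3.781 -2.011] [-0.494 -0.533  0.712] w 0.0152 j6 1.876
```

Knob gripped (14 mm), turned with low torque, and the moment rose from ~1.3 rad on: it's at its open stop. Now the handle.

Run:
```python
from h import *
np.set_printoptions(precision=3,suppress=True)
yaw=.085;X=np.array([np.cos(yaw),np.sin(yaw),0]);h=np.array([.6365,-.0095,0])
manip.set_gripper(.045,25)
T=manip.state()['tool_pos'];manip.move_linear([T[0],T[1],.100],rate=.15);st('up')
manip.move_pose(h+[0,0,.085],down(yaw));st('above')
manip.move_linear(h+[0,0,.015],rate=.1);s=st('at')
if abs(s['contact_force'][2])>6: raise SystemExit('contact')
manip.set_gripper(0,45);s=st('grip')
if not .010<s['gripper_width']<.02: raise SystemExit('no grip')
g=s['tool_pos'];np.save('g.npy',g)
c=h+[0,0,.015]-.038*X; manip.move_linear(c,rate=.06);np.save('cmd.npy',c)
s=st('pulled');print('moved',(g-s['tool_pos'])@X)
t=cap('top');d=cap('side')
A=cv2.resize(t['image'][140:230,262:342],(400,450),interpolation=cv2.INTER_CUBIC)
B=cv2.resize(d['image'][205:295,220:300],(400,450),interpolation=cv2.INTER_CUBIC)
cv2.imwrite('pics/c4.png',np.hstack([A,B]))
```

```text
up 21.32 [ 0.598 -0.082  0.1  ] [-0.248  0.36  -0.42 ] [ 0.035 -0.021 -0.019] w 0.0454 j6 1.878
above 23.07 [ 0.636 -0.01   0.084] [ 0.122  0.838 -0.44 ] [-0.07  -0.045 -0.003] w 0.0448 j6 -0.139
at 23.93 [ 0.637 -0.01   0.015] [-0.469 -0.05   0.24 ] [-0.012 -0.118 -0.027] w 0.0448 j6 -0.139
grip 24.5 [ 0.638 -0.009  0.016] [ 5.442  0.962 -2.077] [ 0.047 -0.726  0.101] w 0.0139 j6 -0.139
pulled 25.28 [ 0.601 -0.013  0.016] [ 7.277  0.525 -4.317] [ 0.022 -1.178  0.143] w 0.0139 j6 -0.148
moved 0.03744418341391347
```

View pics/c4.png

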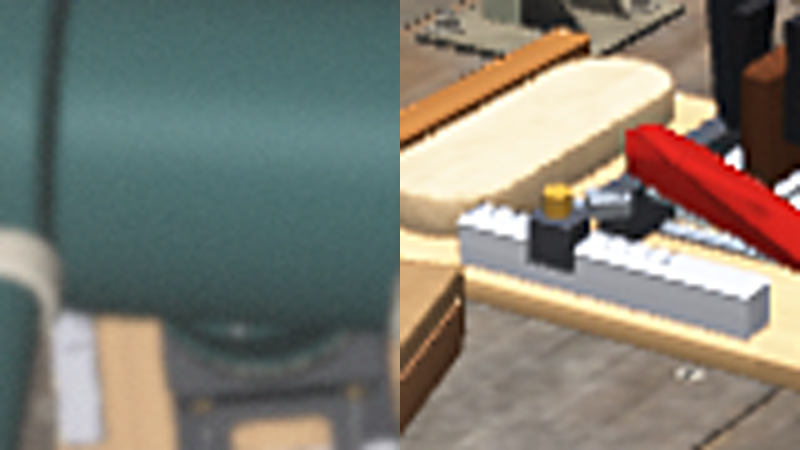

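The jaw moved 37.4 mm with the handle. The top view is blocked by the arm; in the side view the pointer tip shows at about crop (587,200), just behind the rider's right edge. I'll compare zooms: the initial top view and the side view before and after.

Run:
```python
from h import *
t0=cv2.imread('pics/top0.png');s1=load('side')['image']
A=cv2.resize(t0[160:200,266:292],(390,600),interpolation=cv2.INTER_CUBIC)   # 15x
B=cv2.resize(s1[230:262,240:266],(390,480),interpolation=cv2.INTER_NEAREST) # 15x
B=np.vstack([B,np.zeros((120,390,3),np.uint8)])
cv2.imwrite('pics/c5.png',np.hstack([A,B]))
```

```text
(no output)
```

View pics/c5.png

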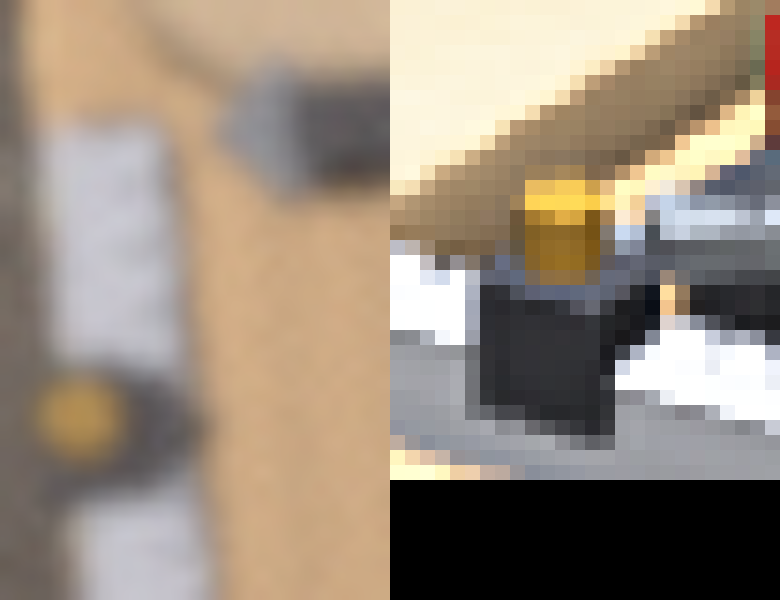

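Left panel: pointer tip (215,126), nose tip (208,426). Right panel: rider nose wedge ending near (660,290), and the bright pointer's front end near (612,235) partly behind rider and screw. Compute the pull and compare.

Run:
```python
from h import *
np.set_printoptions(precision=4,suppress=True)
t=load('top');s=load('side')
f=lambda u,v:(266+u/15-.5,160+v/15-.5)
yaw=.085;X=np.array([np.cos(yaw),np.sin(yaw),0]);Y=np.array([-X[1],X[0],0])
p=ray(t,*f(215,126),.034);r=ray(t,*f(208,426),.034)
print(p,r,'pull',(p-r)@X,'lat',(p-r)@Y)
cv=lambda P:(proj(s,P)+.5-[240,230])*15+[390,0]
for n,q in(('p0',p),('p now',p-.0374*X),('rider',r),('p base L',p-.0374*X-.010*Y+.01*X),('p base R',p-.0374*X-.010*Y-.01*X),('rider corner +',r+.009*X+.005*Y+[0,0,.015]),('rider corner -',r-.009*X+.005*Y+[0,0,.015]),('+1mm pull',p-.0384*X)): print(n,cv(q))
print('measured side: tip(612,235)',ray(s,240+222/15-.5,230+235/15-.5,.034), 'nose(660,290)',ray(s,240+270/15-.5,230+290/15-.5,.034))
# jaw displacement from depth clouds of the handle/plate would be occluded: report residual
for n in('gold',):print(ray(s,240+172/15-.5,230+187/15-.5,.055))
```

```text
[0.6704 0.0583 0.034 ] [0.6316 0.0592 0.034 ] pull 0.038531741149186984 lat -0.004239989317578813
p0 [382.4573 185.4172]
p now [646.3916 253.863 ]
rider [633.5915 268.9555]
p base L [624.1808 205.3746]
p base R [766.8295 242.006 ]
rider corner + [540.8643 148.3096]
rider corner - [671.3734 181.546 ]
+1mm pull [653.5638 255.7229]
measured side: tip(612,235) [0.6397 0.0533 0.034 ] nose(660,290) [0.6255 0.0619 0.034 ]
[0.6225 0.0822 0.055 ]
```

Estimated pull is 38.5 ± 1 mm and the jaw is at 37.4 by the kinematics. Pull 1 mm more, then check with an overlay of the two points in the side view.

Run:
```python
from h import *
np.set_printoptions(precision=4,suppress=True)
yaw=.085;X=np.array([np.cos(yaw),np.sin(yaw),0]);Y=np.array([-X[1],X[0],0])
g=np.load('g.npy');c=np.load('cmd.npy')-.001*X;manip.move_linear(c,rate=.03);np.save('cmd.npy',c);manip.dwell(.2)
s=st('p');dm=(g-s['tool_pos'])@X;print('moved',dm)
d=cap('side');S0=cv2.imread('pics/side0.png')
p=np.array([.6704,.0583,.034]);r=np.array([.6316,.0592,.034])
k=16
def mk(img,u0,v0,pts):
    A=cv2.resize(img[v0:v0+36,u0:u0+25],None,fx=k,fy=k,interpolation=cv2.INTER_CUBIC)
    for q,col in pts:
        a=((proj(d,q)+.5-[u0,v0])*k).astype(int);cv2.circle(A,tuple(map(int,a)),3,col,-1)
    return A
tri=lambda q:[(q,(0,0,255)),(q-.01*Y+.01*X,(0,255,255)),(q-.01*Y-.01*X,(0,255,255))]
cv2.imwrite('pics/c6.png',np.hstack([mk(S0,230,225,tri(p)),mk(d['image'],242,228,tri(p-dm*X)+[(r,(0,255,0))])]))
```

```text
p 25.83 [ 0.6    -0.0129  0.0156] [ 8.0873 -0.5305 -3.8094] [-0.0294 -1.1592  0.1529] w 0.0134 j6 -0.148
moved 0.0382511609515726
```

View pics/c6.png

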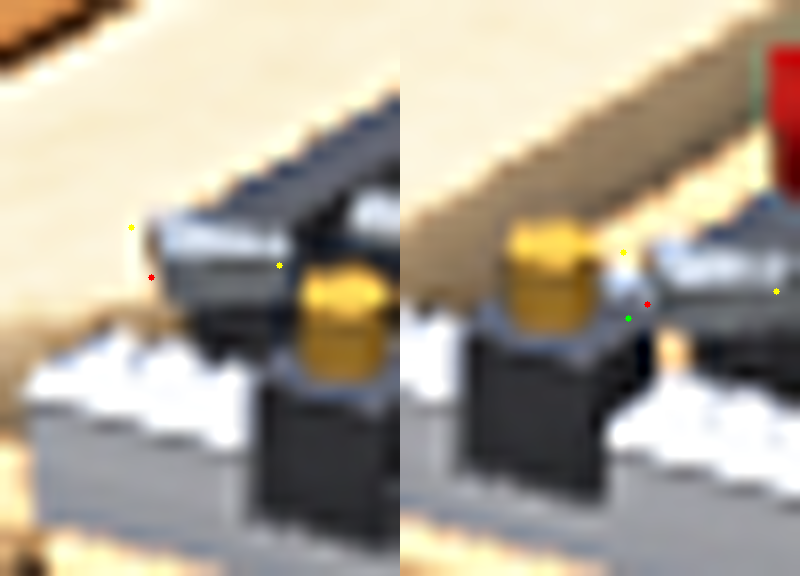

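Displacement checks out: the pointer moved 18 px between the two side views, and 38.25 mm predicts 18.0 px. Taking tip top edges at (661,282) for the pointer and (640,287) for the nose gives 2.3 mm lateral (spec 2 mm) and about 1 mm past the nose in x. The top view gives 0.3 mm short. Both are within pixel error of level, so I hold here and check steadiness.

Run:
```python
from h import *
np.set_printoptions(precision=4,suppress=True)
manip.dwell(1.0);s=st('hold')
d=cap('side');cv2.imwrite('pics/c7.png',cv2.resize(d['image'][130:300,180:400],None,fx=3.5,fy=3.5,interpolation=cv2.INTER_CUBIC))
```

```text
hold 26.88 [ 0.6001 -0.0129  0.0156] [ 7.9921 -0.0884 -3.8988] [ 0.0396 -1.1566  0.0735] w 0.0134 j6 -0.148
```

View pics/c7.png

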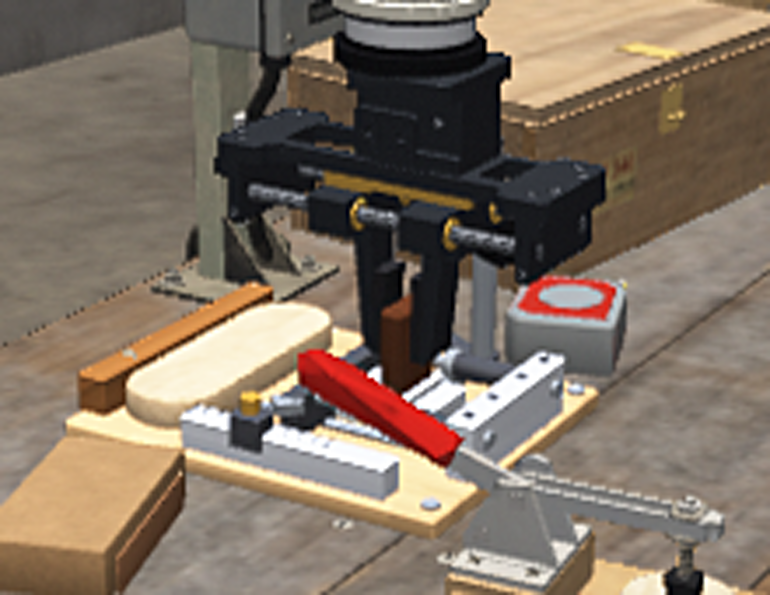

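The handle is gripped at (395,340). The blank is in its seat at (240,360), the tape and cork are in place, and the pointer is level with the rider at (275,405). The hold is steady, so I'm handing in.

```bash
python3 -c "
from cell import order; order.close_job()"
```

```text
the job is handed in; nothing more can be done
```

The fixture is open: I turned the wing knob clockwise to its open stop, pulled the jaw back about 38 mm, and handed the job in still gripping the handle.

- **Knob:** the first try at the knob closed on nothing and turned nothing, because the real finger tips sit about 34 mm higher than the reported tool position. I measured that offset with the side camera and allowed for it. The second grip read 14 mm, and the torque rose after about 1.3 rad of turn, which is the stop.
- **Jaw position:** the arm's own reading (38.25 mm) and the pointer's shift in the side view (about 18 px, as predicted) agree. The two views differ slightly on alignment: the top view puts the pointer about 0.3 mm short of the rider's nose, the side view about 1 mm past it. Both are within pixel error. The arm blocked the top view at the end, so I could not check the final position from above.
- **Hold:** over the last second before handing in, the position was steady with about 8 N of spring pull. The clock stood at about 27 s.
- **Surroundings:** the last picture shows the blank in its seat, with the tape measure and cork where they were. I did not recheck the spare blank; the arm worked well away from it.

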